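Set the clock-dial slide to the pointer with the backlash taken out

ROBOT

A 6-joint arm with a two-finger parallel gripper is mounted at the origin on the work surface. World frame = base frame: x ahead of the robot, y to its left, z up, the work surface at z = 0. Lengths are in mm, angles in rad, forces in N, time in s.
With the tool pointing down it reaches from about 325 to 900 mm from the base axis. Payload 6.1 kg.
Tool frame: the origin (TCP) lies midway between the tips of the shut fingers; the grasp point (between the pads) lies 19 mm behind it; z points along the fingers, y is the line along which they close (so a half turn about z gives the same grasp; the last joint's range is limited). The gripper opens to 85 mm and grips with 20 to 120 N. Pads are 22 mm wide; open, the fingers measure 114 mm over their backs; the gripper's body (76 mm by 85 mm) begins 54 mm behind the grasp point. The pads swing forward as they close: fully open they stand 13 mm farther back than shut.
Start: joints at [-1.403, 0.22, 1.526, -0, 1.395, -0.126], TCP at [180.988, -598.213, 231.3] pointing down, gripper open.
Joint ranges: [-2.98, 2.98], [-0.91, 2.08], [0.09, 2.57], [-1.24, 4.39], [0.2, 2.65], [-2.68, 2.68]. Speed limits (rad/s): [2.57, 2.57, 3.01, 3.14, 3.14, 3.14].

INTERFACE

Orientations are given as a unit quaternion [x, y, z, w].
In Python, from bench import r gives the robot as it stands.
- The arm moves only by the tool apply_moves, never from a script. Its argument "deltas" is a list of rows, each an object of numbers: "ax", "ay", "az": the turn, a rotation vector about the tool's x, y, z in rad; "tx", "ty", "tz": the shift along the tool's x, y, z in cm; "gripper": the finger opening in cm, from 0 to 8.54. In form: [{"ax": .., "ay": .., "az": .., "tx": .., "ty": .., "tz": .., "gripper": ..}, ...]. A call has exactly 10 rows; each row shifts and turns the commanded pose from where the row before left it, along the tool's axes as they then stand; what a row does not reach is not made up. A row lasts 1/12 s, in which the tool goes at most 41.7 mm and 7.16 degrees, less where a joint would pass 70% of its speed; a pose out of reach is approached as far as the arm can. A call with a gripper value outside its range is refused whole. The fingers move at their own pace and stop on an object; "force" is the grip in N (left out, the last holds). Time passes only in rows, so rows that do not move let the fingers close, or fill a call up. It gives the time, the measured TCP pose, the force, the opening and the grip force at its end, in the units of the state.
- r.sense(): the state, without advancing time (a new reading comes with each control period).
- r.read_camera(name): name is "side" or "top" or "wrist"; returns a dict with "img" (480x640x3 uint8, red, green, blue), "range_z" (480x640 float32, mm along the optical axis (not along the pixel's ray), 0 where there is no reading), "fx", "fy", "cx", "cy" (pixels), "world_from_camera" (4x4, takes a point from camera to world coordinates); the wrist camera has in their place "tool_from_camera" (4x4, takes a point from camera to tool coordinates, whose origin is the TCP and whose axes are the flange's). Camera axes: x right, y up, looking along -z (the intrinsics and any distortion apply to the point x, -y, -z); pixel columns grow to the right and rows downward; lengths in mm; the calibration is good to about 2 mm. A picture is of the moment at which its call begins: read the wrist's pose just before it.
- r.job_done(): hands the job in; it is judged then, once.
The state is a dict: "clock": time; "joint_pos": joint angles; "joint_velocities": joint speeds; "joint_efforts": joint torques, N m; "tcp_pos": TCP position; "ee_rot": TCP orientation; "force": force on the tool from outside, world axes, zero at the start; "torque": the same for the moment, N m; "finger_gap": finger opening in mm; "grip_force": force on a finger pad.
Only numpy, scipy, OpenCV 4.12 (cv2) and the standard library are available. Lean on these libraries where they do the work, as an engineer would, in place of code of your own. Each camera call takes 0.05 s, during which the arm holds its last target. There are 200 camera calls.

TASK

Set the bench slide that carries the clock dial: turn its handwheel to run the slide out clearly past the pointer (at least 5 mm), then wind it back until its index ridge stands in line with the pointer tip, so that the screw's play is taken up. Let go of the wheel, then press the sprung rubber pad on the slide gently away from the wheel, with about 15 newtons and never more than 20, for half a second to prove that the slide does not give, and let go with the ridge still in line; leave the jar, the tin and the finial alone.

Things in the scene. Friction and masses are not known exactly. Their poses are not given: they have to be found in the camera images.
- wheel_axis (a point): Handwheel axis, at the centre of its underside, 81 mm above the bench: an aluminium wheel, 90 mm across, 12 mm thick, axis upright, on the grey gearbox (85 mm wide) at one end of the fixed bed (315 by 100 mm). x: level, along the bed, from the wheel towards the slide, the way the slide runs out; y: level, across the bed; z: up.
- grip_mid (a point): Middle of the wheel's black handle: an upright round pin, 14 mm in diameter, from 94 to 150 mm above the bench, 33 mm from the wheel axis. It revolves freely on its own axis, so a gripper holding it need not turn with the wheel. Origin on the pin's axis, 128 mm above the bench.
- wheel (a joint): Angle of the handwheel (rad), growing clockwise seen from above. Clockwise runs the slide out, 20 mm a turn; anticlockwise brings it back. The screw has 6 mm of play: after a full reversal the wheel turns 0.3 turn before the slide moves. Turning takes about 3 N at the handle; it stays where left; under 30 N on the slide does not turn it.
- index (a point): Outer end of the dark index ridge (2 mm wide, 22 mm long) on the slide's top edge, pointer's side. The slide: aluminium, 62 mm along the bed, 100 mm across, top 60 mm above the bench, with a round clock dial on it. Axes as wheel_axis. It drags with 4.5 N, starts 10 to 52 mm short of the pointer, on the wheel's side, and can run 20 mm or more past it.
- pointer_tip (a point): Tip of the fixed steel pointer, 66 mm above the bench, on a post with a 40 by 36 mm foot beside the bed, pointing level and square to the bed at the slide. The ridge is in line when index has the same place along the bed (x of wheel_axis) as this tip. Axes as wheel_axis.
- post_face (a point): Point on the wheel-side face of the slide's upright steel post (34 mm wide, top 115 mm above the bench), 98 mm above the bench. Before it, on a short rod, is the rubber test pad: 32 mm wide, 28 mm high, 8 mm thick, facing the wheel, centred at this height; its face stands 14 to 22 mm out from this point, set differently each time. Press it along +x of wheel_axis.
- pad (a joint): How far the rubber test pad is pushed in on its spring (m): 0 when free, 8 N per mm, so 15 N is 1.9 mm. The rod that carries it is stiff and does not slip under the press.
- jar: Closed round red jar with a paper band and grey lid, 70 mm across, 100 mm tall, loose; origin under its centre. Leave alone.
- tin: White flat round tin, 72 mm across, 22 mm tall, loose; origin under its centre. Leave alone.
- finial: Turned copper finial of a clock, 48 mm across the foot, 84 mm tall, loose; origin under its centre. Leave alone.
Not all that is in view belongs to the job. There is more than one size of the part that bears pointer_tip; the job needs the largest.

How it is judged (in metres and radians):
On the way, in this order (a step that is already met when the one before it is completed fails the run):
1. the slide is run out past the pointer: its index ridge stands more than 5 mm beyond the tip (x of index in the frame of pointer_tip above 0.005 m), for 0.1 s.
2. wound back from there, the ridge stands within 2 mm of the tip along the bed, nothing touching the slide (x of index in the frame of pointer_tip between -0.002 and 0.002 m and contact force between the fingers and carriage below 0.2 N and value of joint pad below 0.0005 m), for 0.4 s.
3. with the wheel released, the pad is pressed in with more than 10 N (1.25 mm) for 0.3 s while the ridge stays within 2 mm of the tip (value of joint pad above 0.00125 m and contact force between the fingers and grip below 0.2 N and x of index in the frame of pointer_tip between -0.002 and 0.002 m), for 0.3 s.
At the end, for the whole second after the job is handed in: The index ridge stands within 2 mm of the pointer tip along the bed, the slide at rest, the pad free and nothing touching the slide (all of step 2 and linear speed of carriage below 0.002 m/s).
It fails at once if the test pad is pressed in more than 2.5 mm (20 N) (value of joint pad above 0.0025 m).
It fails at once if the slide, dial or pad is touched with more than 30 N (contact force between any of the fingers, the arm and carriage above 30 N).
It fails at once if the jar, the tin or the finial is moved by more than 10 mm (distance of any of jar, tin, finial from where it was at the start of the episode above 0.01 m).
It also fails if it takes over 72 s, if anything falls off the work surface, if the arm or the gripper's body presses on something with over 40 N, if the wrist force passes 120 N, or if a joint passes its speed limit or range.

## Working session

There is one attempt and no reset: what is moved stays moved. The work goes in short steps, Python scripts to look and compute and a tool call to move; the robot and the scene stay as the last step left them, time stands still between calls to the robot, and variables do not carry over. Pictures are saved under pics/ and viewed, at most 10 in all, crops included, and the job is handed in when it is done.

Besides the shell and the picture viewer there is one more tool, called after ">>>" by a JSON object that holds its "fn" and its "kwargs", one argument or row to a line. apply_moves: Moves the arm, as the interface text tells. Its arguments: {"type":"object","properties":{"deltas":{"type":"array"},"force":{"type":"number"}},"required":["deltas"]}

```bash
mkdir -p pics; ls
cat > h.py <<'E'
import numpy as np, cv2
from bench import r
from scipy.spatial.transform import Rotation as R
def grab(name):
    s=r.sense(); c=r.read_camera(name)
    if 'world_from_camera' in c: T=np.array(c['world_from_camera'])
    else:
        W=np.eye(4); W[:3,:3]=R.from_quat(s['ee_rot']).as_matrix(); W[:3,3]=s['tcp_pos']
        T=W@np.array(c['tool_from_camera'])
    np.savez(f'{name}.npz',img=c['img'],d=c['range_z'],T=T,K=[c['fx'],c['fy'],c['cx'],c['cy']])
    return {k:v for k,v in c.items() if k not in('img','range_z')}
def P(name,u,v,z=None):
    """pixel -> world; z given: intersect with plane z"""
    f=np.load(f'{name}.npz'); fx,fy,cx,cy=f['K']; T=f['T']
    d=np.array([(u-cx)/fx,-(v-cy)/fy,-1.])
    if z is None:
        w=f['d'][max(0,int(v)-1):int(v)+2,max(0,int(u)-1):int(u)+2]; w=w[w>0]
        t=np.median(w) if w.size else np.nan
    else: t=(z-T[2,3])/(T[:3,:3]@d)[2]
    return np.round(T[:3,:3]@(d*t)+T[:3,3],1)
def save(name,fn,box=None,k=1):
    im=np.load(f'{name}.npz')['img'][:,:,::-1]
    if box: im=im[box[1]:box[3],box[0]:box[2]]
    cv2.imwrite(f'pics/{fn}.png',cv2.resize(im,None,fx=k,fy=k,interpolation=cv2.INTER_CUBIC))
E
python3 - <<'E'
from h import *
for n in('top','side'):
    print(grab(n)); save(n,n+'1')
print(r.sense())
E
```

```text
pics
{'fx': 452.2188616599595, 'fy': 452.2188616599595, 'cx': 317.4669343654719, 'cy': 241.125267428001, 'world_from_camera': array([[ 2.29760556e-02,  9.97480633e-01, -6.71154816e-02,
         5.77406967e+02],
       [-9.99593092e-01,  2.17858120e-02, -1.84127549e-02,
         6.43101892e+01],
       [-1.69042011e-02,  6.75112242e-02,  9.97575302e-01,
         7.68412149e+02],
       [ 0.00000000e+00,  0.00000000e+00,  0.00000000e+00,
         1.00000000e+00]])}
{'fx': 552.7750167940791, 'fy': 552.7750167940791, 'cx': 315.57796360656914, 'cy': 233.86311132975933, 'world_from_camera': array([[ 9.68190140e-01,  1.74559337e-01, -1.79267653e-01,
         4.68089938e+02],
       [-2.50215415e-01,  6.74539227e-01, -6.94542351e-01,
        -5.41536053e+02],
       [-3.15788033e-04,  7.17304586e-01,  6.96759665e-01,
         7.10694350e+02],
       [ 0.00000000e+00,  0.00000000e+00,  0.00000000e+00,
         1.00000000e+00]])}
{'clock': 0.1, 'joint_pos': array([-1.40306767e+00,  2.21137795e-01,  1.52751679e+00,  1.53706423e-05,
        1.39471639e+00, -1.26087819e-01]), 'joint_velocities': array([-0.00078394, -0.00222459, -0.00387545, -0.00128872, -0.00092905,
        0.00128936]), 'joint_efforts': array([ 7.35377325e-04, -4.98243570e+01, -3.90546620e+01, -1.93272895e-04,
        5.70447315e-03, -3.62230693e-06]), 'tcp_pos': array([ 180.91928398, -597.65974448,  230.3038798 ]), 'ee_rot': array([ 9.89228185e-01,  1.46378983e-01, -1.09477381e-05, -8.89126785e-04]), 'force': array([ 1.33977652, -0.12599336, -0.25616611]), 'torque': array([-0.04224683, -0.00762993,  0.01429866]), 'grip_force': 0.0, 'finger_gap': 85.53537625088116}
```

View pics/top1.png

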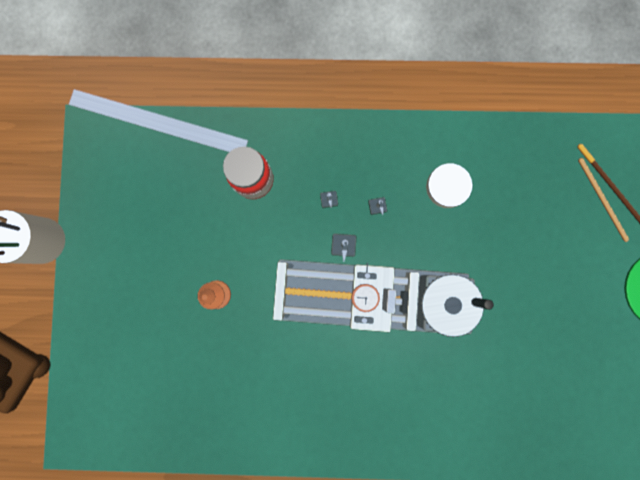

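View pics/side1.png

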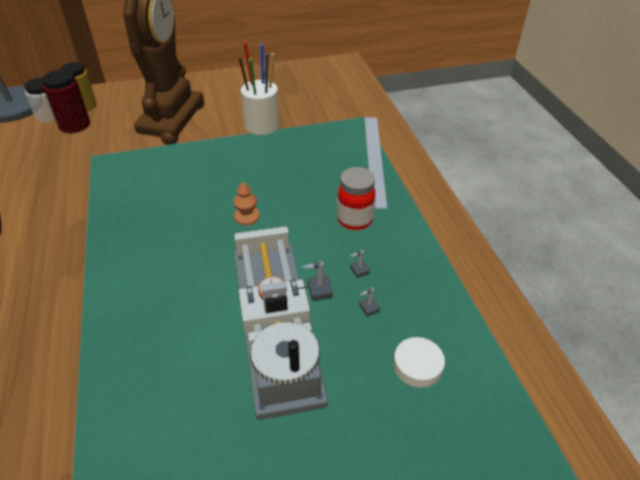

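Run:
```python
from h import *
save('top','topc',(265,180,505,345),3.3)
for n,u,v,z in [('wheel',453,305,93),('hub',453,305,93),('pin top',483,303,150),('pin top r',490,304,150),('pin b',474,303,94),('tip',344,261,66),('foot',344,244,0),('jar',244,167,100),('tin',451,185,22),('bedL u',286,262,30),('bedL d',274,319,30),('bedR',415,272,60),('bedR d',408,330,60)]:
    print(n,P('top',u,v),P('top',u,v,z))
```

```text
wheel [ 532.9 -124.7   95.3] [ 532.8 -125.4   93. ]
hub [ 532.9 -124.7   95.3] [ 532.8 -125.4   93. ]
pin top [ 540.  -151.   146.2] [ 540.2 -149.6  150. ]
pin top r [ 539.1 -159.   150.2] [ 539.1 -159.   150. ]
pin b [ 537.4 -150.8  109.5] [ 536.5 -155.8   94. ]
tip [596.2  32.9   3.6] [594.7  35.4  66. ]
foot [620.9  36.1  69.6] [625.2  33.3   0. ]
jar [731.3 189.4 101. ] [731.6 189.6 100. ]
tin [ 725.7 -141.3   22.6] [ 725.8 -141.4   22. ]
bedL u [592.  129.3  21.5] [591.8 128.6  30. ]
bedL d [502.4 142.1  61.1] [499.1 145.5  30. ]
bedR [580.4 -83.1  21.9] [580.2 -75.6  60. ]
bedR d [490.7 -65.4  61. ] [490.6 -65.6  60. ]
```

View pics/topc.png

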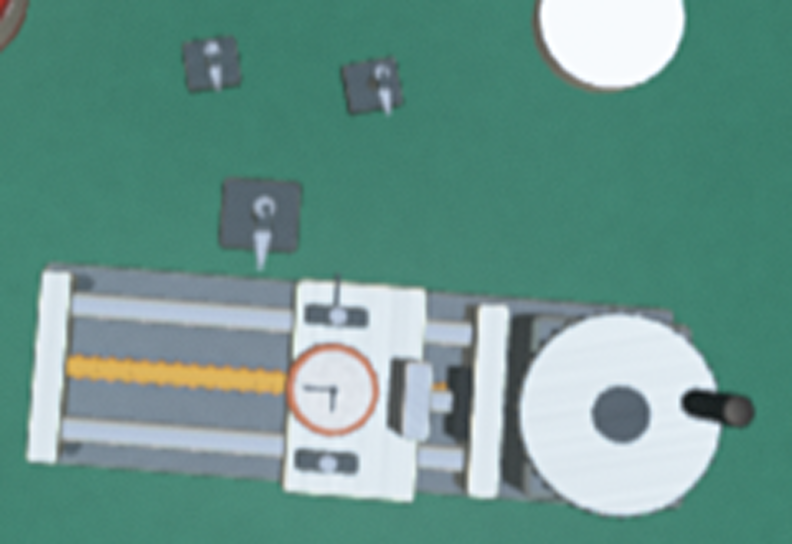

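Run:
```python
from h import *
q=lambda x,y:(265+x/3.3-.35,180+y/3.3-.35)
def g(n,x,y,z): 
    p=P('top',*q(x,y),z); print(n,p,P('top',*q(x,y))); return p
a=g('capL t',57,270,60);b=g('capL b',42,461,60)
c=g('capR t',493,306,60);d=g('capR b',483,496,60)
e=g('sl t',425,290,60);f=g('sl b',413,500,60)
ex=((a+b)-(c+d))[:2]; print('bed ang',np.degrees(np.arctan2(ex[1],ex[0])), 'cross', [np.degrees(np.arctan2(*(v[:2][::-1]))) for v in (a-b,c-d,e-f)])
th=np.arctan2(ex[1],ex[0]); u=np.array([np.cos(th),np.sin(th)])
pts={k:g(k,*v) for k,v in dict(wheel=(621,413,93),pintop=(738,411,150),ridge_o=(337,278,60),ridge_i=(337,312,60),tip=(262,270,66),padtop=(458,370,112),padtopb=(453,437,112),padface=(470,400,98),posttop=(420,400,115)).items()}
for k,p in pts.items():
    w=(p-pts['wheel'])[:2]; print(k,'along',w@u,'across',w@[-u[1],u[0]])
```

```text
capL t [591.9 132.4  60. ] [592.7 136.2  20.2]
capL b [501.9 136.9  60. ] [502.  136.8  60.9]
capR t [579.6 -74.1  60. ] [579.7 -81.6  22. ]
capR b [490.8 -70.2  60. ] [490.9 -70.   61.3]
sl t [586.4 -42.   60. ] [587.1 -50.6   2.7]
sl b [488.1 -37.6  60. ] [487.8 -37.9  58.1]
bed ang 86.7618629555781 cross [np.float64(-2.8624052261117474), np.float64(-2.514752647472827), np.float64(-2.5629020015107864)]
wheel [ 533.1 -125.1   93. ] [ 533.2 -124.6   94.8]
pintop [ 538.8 -156.7  150. ] [ 538.8 -156.7  150.1]
ridge_o [ 5.911e+02 -4.000e-01  6.000e+01] [592.2  -5.8   2. ]
ridge_i [575.1  -0.7  60. ] [5.751e+02 5.000e-01 7.310e+01]
tip [594.   35.3  66. ] [595.4  32.8   3.5]
padtop [551.2 -49.  112. ] [550.7 -51.1  99.9]
padtopb [522.2 -47.1 112. ] [521.  -49.6  97.6]
padface [537.5 -56.9  98. ] [538.3 -54.4 111.5]
posttop [538.  -32.2 115. ] [538.  -32.2 114.9]
wheel along 0.0 across 0.0
pintop along -31.227576428786005 across -7.4758591736553885
ridge_o along 127.77709455149746 across -50.86358331830028
ridge_i along 126.5737963878519 across -34.90607494357688
tip along 163.58390508483257 across -51.742400381084735
padtop along 77.00089566892981 across -13.77251125185909
padtopb along 77.25976602495084 across 15.288510515084578
padface along 68.33964972701926 across -0.5406248128913123
posttop along 93.02845642832058 across 0.3553794648770192
```

>>> {"fn": "apply_moves", "kwargs": {
  "deltas": [
    {"az": 0.114,"gripper": 6},
    {"az": 0.114,"gripper": 6},
    {"az": 0.114,"gripper": 6},
    {"tx": 2.2,"ty": -3.0,"gripper": 6},
    {"tx": 2.2,"ty": -3.0,"gripper": 6},
    {"tx": 2.2,"ty": -3.0,"gripper": 6},
    {"tx": 2.2,"ty": -3.0,"gripper": 6},
    {"tx": 2.2,"ty": -3.0,"gripper": 6},
    {"tx": 2.2,"ty": -3.0,"gripper": 6},
    {"tx": 2.2,"ty": -3.0,"gripper": 6}
  ],
  "force": 40
}}

```text
$.deltas[0]: bad value
```

>>> {"fn": "apply_moves", "kwargs": {
  "deltas": [
    {"ax": 0,"ay": 0,"az": 0.114,"tx": 0,"ty": 0,"tz": 0,"gripper": 6},
    {"ax": 0,"ay": 0,"az": 0.114,"tx": 0,"ty": 0,"tz": 0,"gripper": 6},
    {"ax": 0,"ay": 0,"az": 0.114,"tx": 0,"ty": 0,"tz": 0,"gripper": 6},
    {"ax": 0,"ay": 0,"az": 0,"tx": 2.2,"ty": -3.0,"tz": 0,"gripper": 6},
    {"ax": 0,"ay": 0,"az": 0,"tx": 2.2,"ty": -3.0,"tz": 0,"gripper": 6},
    {"ax": 0,"ay": 0,"az": 0,"tx": 2.2,"ty": -3.0,"tz": 0,"gripper": 6},
    {"ax": 0,"ay": 0,"az": 0,"tx": 2.2,"ty": -3.0,"tz": 0,"gripper": 6},
    {"ax": 0,"ay": 0,"az": 0,"tx": 2.2,"ty": -3.0,"tz": 0,"gripper": 6},
    {"ax": 0,"ay": 0,"az": 0,"tx": 2.2,"ty": -3.0,"tz": 0,"gripper": 6},
    {"ax": 0,"ay": 0,"az": 0,"tx": 2.2,"ty": -3.0,"tz": 0,"gripper": 6}
  ],
  "force": 40
}}

```text
clock: 0.93
tcp_pos: [345.6, -394.1, 230.9]
ee_rot: [1.0, -0.024, -0.0, -0.0]
force: [0.2, -0.7, -0.4]
finger_gap: 60.2
grip_force: 0.0
```

>>> {"fn": "apply_moves", "kwargs": {
  "deltas": [
    {"ax": 0,"ay": 0,"az": 0,"tx": 2.27,"ty": -3.08,"tz": 0,"gripper": 6},
    {"ax": 0,"ay": 0,"az": 0,"tx": 2.27,"ty": -3.08,"tz": 0,"gripper": 6},
    {"ax": 0,"ay": 0,"az": 0,"tx": 2.27,"ty": -3.08,"tz": 0,"gripper": 6},
    {"ax": 0,"ay": 0,"az": 0,"tx": 2.27,"ty": -3.08,"tz": 0,"gripper": 6},
    {"ax": 0,"ay": 0,"az": 0,"tx": 2.27,"ty": -3.08,"tz": 0,"gripper": 6},
    {"ax": 0,"ay": 0,"az": 0,"tx": 2.27,"ty": -3.08,"tz": 0,"gripper": 6},
    {"ax": 0,"ay": 0,"az": 0,"tx": 2.27,"ty": -3.08,"tz": 0,"gripper": 6},
    {"ax": 0,"ay": 0,"az": 0,"tx": 2.27,"ty": -3.08,"tz": 0,"gripper": 6},
    {"ax": 0,"ay": 0,"az": 0,"tx": 0,"ty": 0,"tz": 0,"gripper": 6},
    {"ax": 0,"ay": 0,"az": 0,"tx": 0,"ty": 0,"tz": 0,"gripper": 6}
  ]
}}

```text
clock: 1.77
tcp_pos: [538.7, -156.6, 230.6]
ee_rot: [1.0, -0.022, -0.001, -0.0]
force: [-0.2, -0.5, 0.2]
finger_gap: 60.1
grip_force: 0.0
```

Run:
```python
from h import *
grab('wrist'); save('wrist','w1'); print(r.sense()['tcp_pos'])
```

```text
[ 538.02215467 -157.89694983  230.70006692]
```

View pics/w1.png

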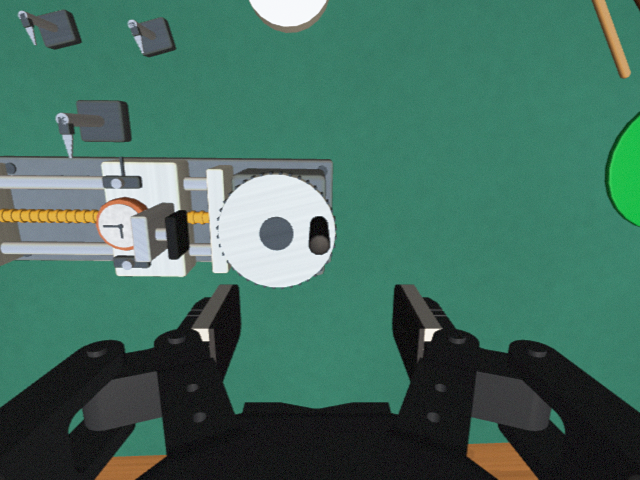

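Run:
```python
from h import *
for n,u,v,z in [('wheel',277,233,93),('pin top',319,244,150),('ridge',122,159,60),('tip',70,157,66),('capR t',217,169,60),('capR b',220,272,60)]: print(n,P('wrist',u,v),P('wrist',u,v,z))
f=np.load('wrist.npz');print(f['T'])
# wheel rim fit from depth
d=f['d'];vv,uu=np.mgrid[0:480:2,150:420:2]
import itertools
pts=np.array([P('wrist',u,v) for v in range(150,310,2) for u in range(200,350,2)])
w=pts[(abs(pts[:,2]-94)<4)]; 
c,rad=cv2.minEnclosingCircle(w[:,:2].astype(np.float32)); print('wheel',c,rad, np.median(w[:,2]))
t=pts[pts[:,2]>143]; print('pin',t.mean(0),len(t),t.min(0),t.max(0))
```

```text
wheel [ 531.6 -125.4   94.1] [ 531.3 -125.2   93. ]
pin top [ 537.9 -157.1  149.3] [ 538.2 -157.1  150. ]
ridge [589.9  -1.4  61. ] [589.9  -0.9  60. ]
tip [593.5  37.2  65.5] [593.5  36.9  66. ]
capR t [578.5 -76.5  59.9] [578.5 -76.5  60. ]
capR b [490.1 -69.3  61. ] [489.8 -69.   60. ]
[[-4.51026154e-02  9.63620701e-01  2.63440503e-01  6.04356892e+02]
 [-9.98981025e-01 -4.30750816e-02 -1.34702774e-02 -1.58708256e+02]
 [-1.63251693e-03 -2.63779609e-01  9.64581595e-01  3.72486623e+02]
 [ 0.00000000e+00  0.00000000e+00  0.00000000e+00  1.00000000e+00]]
wheel (531.269287109375, -124.3912582397461) 45.93861770629883 92.5
pin [ 545.14133333 -135.02333333  213.429     ] 300 [ 531.  -164.   143.1] [ 551.  -113.4  259.7]
```

>>> {"fn": "apply_moves", "kwargs": {
  "deltas": [
    {"ax": 0,"ay": 0,"az": 0,"tx": 0,"ty": 0,"tz": 3.0,"gripper": 6},
    {"ax": 0,"ay": 0,"az": 0,"tx": 0,"ty": 0,"tz": 3.0,"gripper": 6},
    {"ax": 0,"ay": 0,"az": 0,"tx": 0,"ty": 0,"tz": 3.0,"gripper": 6},
    {"ax": 0,"ay": 0,"az": 0,"tx": 0,"ty": 0,"tz": 3.0,"gripper": 6},
    {"ax": 0,"ay": 0,"az": 0,"tx": 0,"ty": 0,"tz": 0,"gripper": 2},
    {"ax": 0,"ay": 0,"az": 0,"tx": 0,"ty": 0,"tz": 0,"gripper": 0.8},
    {"ax": 0,"ay": 0,"az": 0,"tx": 0,"ty": 0,"tz": 0,"gripper": 0.8},
    {"ax": 0,"ay": 0,"az": 0,"tx": 0,"ty": 0,"tz": 0,"gripper": 0.8},
    {"ax": 0,"ay": 0,"az": 0,"tx": 0,"ty": 0,"tz": 0,"gripper": 0.8},
    {"ax": 0,"ay": 0,"az": 0,"tx": 0,"ty": 0,"tz": 0,"gripper": 0.8}
  ],
  "force": 30
}}

```text
clock: 2.65
tcp_pos: [539.5, -158.6, 113.9]
ee_rot: [1.0, -0.024, 0.002, 0.0]
force: [-0.5, 4.6, 6.1]
finger_gap: 13.2
grip_force: 29.9
```

Run:
```python
from h import *
import json
x=np.array([.9988,-.0488]);y=np.array([-.0488,-.9988])
# 20deg rows clockwise from -79 deg world
a0=-79; N=50
c=np.zeros(2); p0=33*np.array([np.cos(np.radians(a0)),np.sin(np.radians(a0))]); cmd=np.zeros(2)
for i in range(1,19):
    a=np.radians(a0-20*i); t=33*np.array([np.cos(a),np.sin(a)])-p0
    tt=np.array([t@x,t@y]); d=np.round((tt-cmd)/10,2); cmd=cmd+d*10; print(i,d)
```

```text
1 [-1.14  0.08]
2 [-1.1  -0.32]
3 [-0.93 -0.68]
4 [-0.64 -0.95]
5 [-0.27 -1.12]
6 [ 0.12 -1.14]
7 [ 0.51 -1.02]
8 [ 0.83 -0.8 ]
9 [ 1.05 -0.46]
10 [ 1.14 -0.08]
11 [1.1  0.32]
12 [0.92 0.68]
13 [0.64 0.95]
14 [0.28 1.12]
15 [-0.13  1.14]
16 [-0.5   1.02]
17 [-0.83  0.8 ]
18 [-1.05  0.46]
```

>>> {"fn": "apply_moves", "kwargs": {
  "deltas": [
    {"ax": 0,"ay": 0,"az": 0,"tx": -1.14,"ty": 0.08,"tz": 0,"gripper": 0.8},
    {"ax": 0,"ay": 0,"az": 0,"tx": -1.1,"ty": -0.32,"tz": 0,"gripper": 0.8},
    {"ax": 0,"ay": 0,"az": 0,"tx": -0.93,"ty": -0.68,"tz": 0,"gripper": 0.8},
    {"ax": 0,"ay": 0,"az": 0,"tx": -0.64,"ty": -0.95,"tz": 0,"gripper": 0.8},
    {"ax": 0,"ay": 0,"az": 0,"tx": -0.27,"ty": -1.12,"tz": 0,"gripper": 0.8},
    {"ax": 0,"ay": 0,"az": 0,"tx": 0.12,"ty": -1.14,"tz": 0,"gripper": 0.8},
    {"ax": 0,"ay": 0,"az": 0,"tx": 0.51,"ty": -1.02,"tz": 0,"gripper": 0.8},
    {"ax": 0,"ay": 0,"az": 0,"tx": 0.83,"ty": -0.8,"tz": 0,"gripper": 0.8},
    {"ax": 0,"ay": 0,"az": 0,"tx": 1.05,"ty": -0.46,"tz": 0,"gripper": 0.8},
    {"ax": 0,"ay": 0,"az": 0,"tx": 1.14,"ty": -0.08,"tz": 0,"gripper": 0.8}
  ]
}}

```text
clock: 3.48
tcp_pos: [538.1, -93.1, 113.8]
ee_rot: [1.0, -0.024, 0.001, 0.001]
force: [-4.2, -2.9, 11.2]
finger_gap: 12.9
grip_force: 31.2
```

>>> {"fn": "apply_moves", "kwargs": {
  "deltas": [
    {"ax": 0,"ay": 0,"az": 0,"tx": 1.1,"ty": 0.32,"tz": 0,"gripper": 0.8},
    {"ax": 0,"ay": 0,"az": 0,"tx": 0.92,"ty": 0.68,"tz": 0,"gripper": 0.8},
    {"ax": 0,"ay": 0,"az": 0,"tx": 0.64,"ty": 0.95,"tz": 0,"gripper": 0.8},
    {"ax": 0,"ay": 0,"az": 0,"tx": 0.28,"ty": 1.12,"tz": 0,"gripper": 0.8},
    {"ax": 0,"ay": 0,"az": 0,"tx": -0.13,"ty": 1.14,"tz": 0,"gripper": 0.8},
    {"ax": 0,"ay": 0,"az": 0,"tx": -0.5,"ty": 1.02,"tz": 0,"gripper": 0.8},
    {"ax": 0,"ay": 0,"az": 0,"tx": -0.83,"ty": 0.8,"tz": 0,"gripper": 0.8},
    {"ax": 0,"ay": 0,"az": 0,"tx": -1.05,"ty": 0.46,"tz": 0,"gripper": 0.8},
    {"ax": 0,"ay": 0,"az": 0,"tx": -1.14,"ty": 0.08,"tz": 0,"gripper": 0.8},
    {"ax": 0,"ay": 0,"az": 0,"tx": -1.1,"ty": -0.32,"tz": 0,"gripper": 0.8}
  ]
}}

```text
clock: 4.32
tcp_pos: [518.2, -155.6, 113.9]
ee_rot: [1.0, -0.024, 0.003, 0.001]
force: [7.5, 4.0, 5.8]
finger_gap: 13.1
grip_force: 30.8
```

>>> {"fn": "apply_moves", "kwargs": {
  "deltas": [
    {"ax": 0,"ay": 0,"az": 0,"tx": -0.93,"ty": -0.68,"tz": 0,"gripper": 0.8},
    {"ax": 0,"ay": 0,"az": 0,"tx": -0.64,"ty": -0.95,"tz": 0,"gripper": 0.8},
    {"ax": 0,"ay": 0,"az": 0,"tx": -0.27,"ty": -1.12,"tz": 0,"gripper": 0.8},
    {"ax": 0,"ay": 0,"az": 0,"tx": 0.12,"ty": -1.14,"tz": 0,"gripper": 0.8},
    {"ax": 0,"ay": 0,"az": 0,"tx": 0.51,"ty": -1.02,"tz": 0,"gripper": 0.8},
    {"ax": 0,"ay": 0,"az": 0,"tx": 0.83,"ty": -0.8,"tz": 0,"gripper": 0.8},
    {"ax": 0,"ay": 0,"az": 0,"tx": 1.05,"ty": -0.46,"tz": 0,"gripper": 0.8},
    {"ax": 0,"ay": 0,"az": 0,"tx": 1.14,"ty": -0.08,"tz": 0,"gripper": 0.8},
    {"ax": 0,"ay": 0,"az": 0,"tx": 1.1,"ty": 0.32,"tz": 0,"gripper": 0.8},
    {"ax": 0,"ay": 0,"az": 0,"tx": 0.92,"ty": 0.68,"tz": 0,"gripper": 0.8}
  ]
}}

```text
clock: 5.15
tcp_pos: [558.2, -103.8, 113.8]
ee_rot: [1.0, -0.023, 0.001, 0.0]
force: [-5.8, -0.8, 13.1]
finger_gap: 13.1
grip_force: 31.4
```

Run:
```python
from h import *
grab('wrist'); save('wrist','w2'); s=r.sense();print(s['tcp_pos'],s['force'],s['finger_gap'])
```

```text
[ 559.51133207 -105.68420507  113.9098037 ] [0.78015915 0.24179747 8.70661263] 13.16996780474551
```

View pics/w2.png

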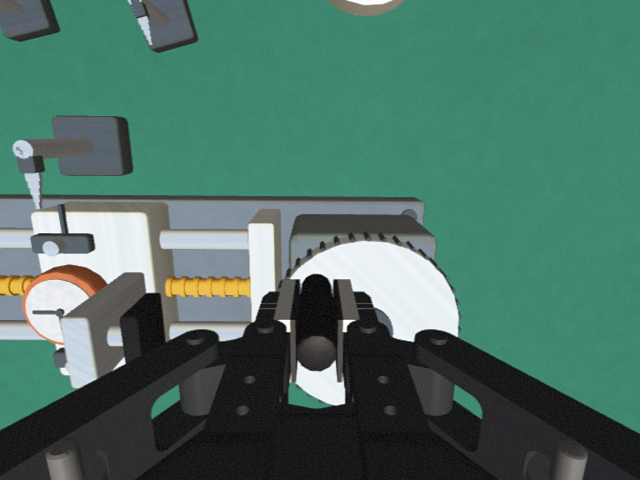

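```bash
cat >> h.py <<'E'
u0=np.array([.0488,.9988])
def rel(cam,ridge,tip):
    a=P(cam,*ridge,60);b=P(cam,*tip,66); print(a,b,'ridge-tip along',(a-b)[:2]@u0)
E
python3 - <<'E'
from h import *
rel('wrist',(62,206),(39,210))
print(P('wrist',62,206),P('wrist',39,209))
grab('top'); 
im=np.load('top.npz')['img']; cv2.imwrite('pics/t2.png',cv2.resize(im[245:280,325:385,::-1],None,fx=12,fy=12,interpolation=cv2.INTER_CUBIC))
E
```

```text
[592.8  28.3  60. ] [592.2  36.3  66. ] ridge-tip along -7.961120000000001
[592.9  27.6  61.1] [591.1  43.9  55.8]
```

View pics/t2.png

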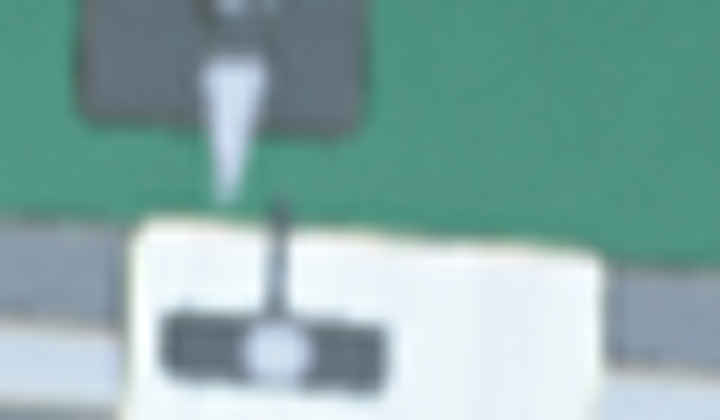

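>>> {"fn": "apply_moves", "kwargs": {
  "deltas": [
    {"ax": 0,"ay": 0,"az": 0,"tx": 0.64,"ty": 0.95,"tz": 0,"gripper": 0.8},
    {"ax": 0,"ay": 0,"az": 0,"tx": 0.28,"ty": 1.12,"tz": 0,"gripper": 0.8},
    {"ax": 0,"ay": 0,"az": 0,"tx": -0.13,"ty": 1.14,"tz": 0,"gripper": 0.8},
    {"ax": 0,"ay": 0,"az": 0,"tx": -0.5,"ty": 1.02,"tz": 0,"gripper": 0.8},
    {"ax": 0,"ay": 0,"az": 0,"tx": -0.83,"ty": 0.8,"tz": 0,"gripper": 0.8},
    {"ax": 0,"ay": 0,"az": 0,"tx": -1.05,"ty": 0.46,"tz": 0,"gripper": 0.8},
    {"ax": 0,"ay": 0,"az": 0,"tx": -1.14,"ty": 0.08,"tz": 0,"gripper": 0.8},
    {"ax": 0,"ay": 0,"az": 0,"tx": -1.1,"ty": -0.32,"tz": 0,"gripper": 0.8},
    {"ax": 0,"ay": 0,"az": 0,"tx": -0.93,"ty": -0.68,"tz": 0,"gripper": 0.8},
    {"ax": 0,"ay": 0,"az": 0,"tx": -0.64,"ty": -0.95,"tz": 0,"gripper": 0.8}
  ]
}}

```text
clock: 6.08
tcp_pos: [503.0, -139.2, 113.9]
ee_rot: [1.0, -0.024, 0.003, 0.002]
force: [5.6, -1.7, 4.4]
finger_gap: 13.5
grip_force: 30.6
```

>>> {"fn": "apply_moves", "kwargs": {
  "deltas": [
    {"ax": 0,"ay": 0,"az": 0,"tx": -0.27,"ty": -1.12,"tz": 0,"gripper": 0.8},
    {"ax": 0,"ay": 0,"az": 0,"tx": 0.12,"ty": -1.14,"tz": 0,"gripper": 0.8},
    {"ax": 0,"ay": 0,"az": 0,"tx": 0.51,"ty": -1.02,"tz": 0,"gripper": 0.8},
    {"ax": 0,"ay": 0,"az": 0,"tx": 0.83,"ty": -0.8,"tz": 0,"gripper": 0.8},
    {"ax": 0,"ay": 0,"az": 0,"tx": 1.05,"ty": -0.46,"tz": 0,"gripper": 0.8},
    {"ax": 0,"ay": 0,"az": 0,"tx": 1.14,"ty": -0.08,"tz": 0,"gripper": 0.8},
    {"ax": 0,"ay": 0,"az": 0,"tx": 0,"ty": 0,"tz": 0,"gripper": 0.8},
    {"ax": 0,"ay": 0,"az": 0,"tx": 0,"ty": 0,"tz": 0,"gripper": 0.8},
    {"ax": 0,"ay": 0,"az": 0,"tx": 0,"ty": 0,"tz": 0,"gripper": 0.8},
    {"ax": 0,"ay": 0,"az": 0,"tx": 0,"ty": 0,"tz": 0,"gripper": 0.8}
  ]
}}

```text
clock: 6.92
tcp_pos: [539.6, -93.6, 113.9]
ee_rot: [1.0, -0.024, 0.003, 0.001]
force: [3.6, 0.0, 6.4]
finger_gap: 12.5
grip_force: 31.0
```

Run:
```python
from h import *
rel('top',(325+281/12-.46,245+203/12-.46),(325+229/12-.46,245+203/12-.46))
grab('top'); grab('wrist')
f=np.load('top.npz')['img']; a=cv2.resize(f[245:280,325:385,::-1],None,fx=12,fy=12,interpolation=cv2.INTER_CUBIC)
g=np.load('wrist.npz')['img']; b=cv2.resize(g[180:240,0:180,::-1],None,fx=4,fy=3,interpolation=cv2.INTER_CUBIC)
cv2.imwrite('pics/t3.png',np.vstack([a[:400],b])); s=r.sense();print(s['tcp_pos'],s['force'],s['clock'])
```

```text
[594.3  29.   60. ] [594.  36.  66.] ridge-tip along -6.976960000000003
[539.60830325 -93.59597893 113.97976243] [3.96433007 0.73214833 6.56991686] 7.0167
```

View pics/t3.png

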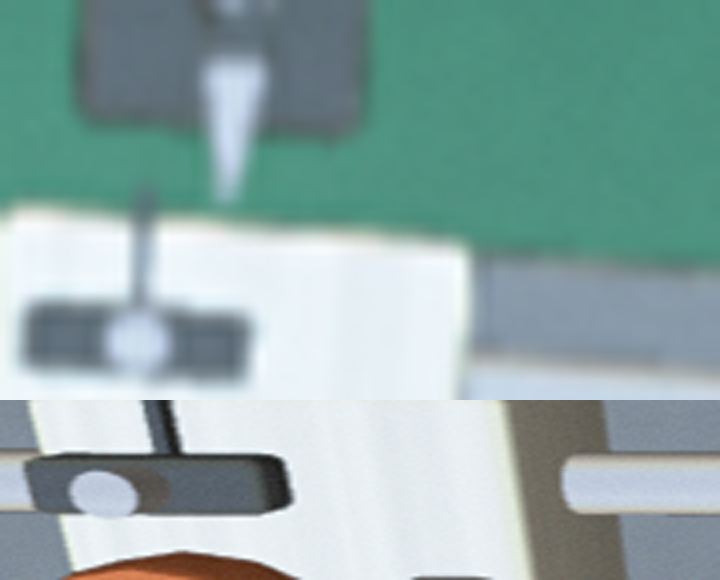

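>>> {"fn": "apply_moves", "kwargs": {
  "deltas": [
    {"ax": 0,"ay": 0,"az": 0,"tx": -1.14,"ty": 0.08,"tz": 0,"gripper": 0.8},
    {"ax": 0,"ay": 0,"az": 0,"tx": -1.05,"ty": 0.46,"tz": 0,"gripper": 0.8},
    {"ax": 0,"ay": 0,"az": 0,"tx": -0.83,"ty": 0.8,"tz": 0,"gripper": 0.8},
    {"ax": 0,"ay": 0,"az": 0,"tx": -0.51,"ty": 1.02,"tz": 0,"gripper": 0.8},
    {"ax": 0,"ay": 0,"az": 0,"tx": -0.12,"ty": 1.14,"tz": 0,"gripper": 0.8},
    {"ax": 0,"ay": 0,"az": 0,"tx": 0.27,"ty": 1.12,"tz": 0,"gripper": 0.8},
    {"ax": 0,"ay": 0,"az": 0,"tx": 0.64,"ty": 0.95,"tz": 0,"gripper": 0.8},
    {"ax": 0,"ay": 0,"az": 0,"tx": 0.93,"ty": 0.68,"tz": 0,"gripper": 0.8},
    {"ax": 0,"ay": 0,"az": 0,"tx": 1.1,"ty": 0.32,"tz": 0,"gripper": 0.8},
    {"ax": 0,"ay": 0,"az": 0,"tx": 1.14,"ty": -0.08,"tz": 0,"gripper": 0.8}
  ]
}}

```text
clock: 7.85
tcp_pos: [539.3, -158.7, 113.8]
ee_rot: [1.0, -0.024, 0.001, 0.0]
force: [-5.0, 5.8, 14.1]
finger_gap: 12.7
grip_force: 31.7
```

>>> {"fn": "apply_moves", "kwargs": {
  "deltas": [
    {"ax": 0,"ay": 0,"az": 0,"tx": 1.05,"ty": -0.46,"tz": 0,"gripper": 0.8},
    {"ax": 0,"ay": 0,"az": 0,"tx": 0.83,"ty": -0.8,"tz": 0,"gripper": 0.8},
    {"ax": 0,"ay": 0,"az": 0,"tx": 0,"ty": 0,"tz": 0,"gripper": 0.8},
    {"ax": 0,"ay": 0,"az": 0,"tx": 0,"ty": 0,"tz": 0,"gripper": 0.8},
    {"ax": 0,"ay": 0,"az": 0,"tx": 0,"ty": 0,"tz": 0,"gripper": 0.8},
    {"ax": 0,"ay": 0,"az": 0,"tx": 0,"ty": 0,"tz": 0,"gripper": 0.8},
    {"ax": 0,"ay": 0,"az": 0,"tx": 0,"ty": 0,"tz": 0,"gripper": 0.8},
    {"ax": 0,"ay": 0,"az": 0,"tx": 0,"ty": 0,"tz": 0,"gripper": 0.8},
    {"ax": 0,"ay": 0,"az": 0,"tx": 0,"ty": 0,"tz": 0,"gripper": 0.8},
    {"ax": 0,"ay": 0,"az": 0,"tx": 0,"ty": 0,"tz": 0,"gripper": 0.8}
  ]
}}

```text
clock: 8.68
tcp_pos: [559.5, -146.4, 113.9]
ee_rot: [1.0, -0.024, 0.002, 0.0]
force: [1.1, 3.1, 9.1]
finger_gap: 13.1
grip_force: 31.3
```

Run:
```python
from h import *
grab('top'); grab('side')
f=np.load('top.npz')['img']; a=cv2.resize(f[245:280,325:385,::-1],None,fx=12,fy=12,interpolation=cv2.INTER_CUBIC)
g=np.load('side.npz')['img']; b=cv2.resize(g[255:315,270:340,::-1],None,fx=6,fy=6,interpolation=cv2.INTER_CUBIC)
o=np.zeros((600,720,3),np.uint8); o[:240]=a[100:340]; o[240:600,:420]=b
cv2.imwrite('pics/t4.png',o); s=r.sense();print(s['tcp_pos'],s['force'],s['clock'])
```

```text
[ 559.54194926 -146.38490191  113.89607136] [1.23957363 2.60640945 7.97906719] 8.7833
```

View pics/t4.png

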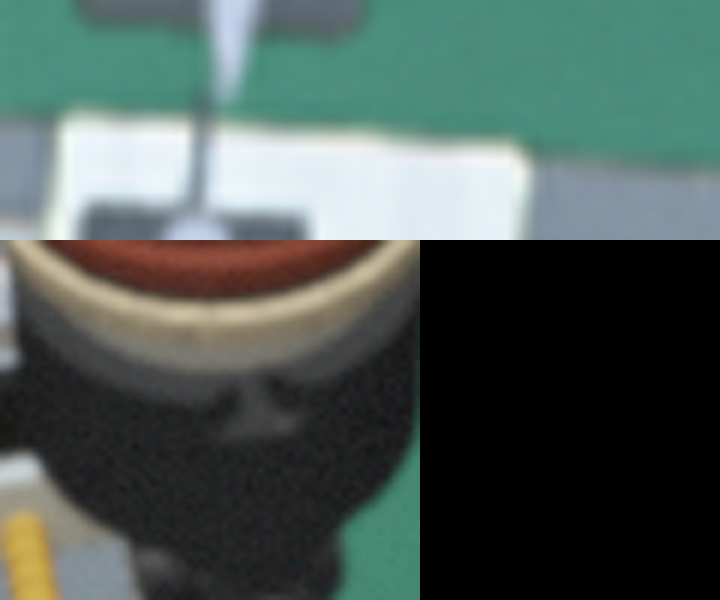

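Run:
```python
from h import *
x=np.array([.9988,-.0488]);y=np.array([-.0488,-.9988])
p=lambda a:33*np.array([np.cos(np.radians(a)),np.sin(np.radians(a))])
A=-39+np.array([0,11.75,23.5,35.25,47])
for a,b in zip(A,A[1:]): t=p(b)-p(a);print(np.round([t@x/10,t@y/10],2))
```

```text
[ 0.34 -0.58]
[ 0.22 -0.64]
[ 0.08 -0.67]
[-0.06 -0.67]
```

>>> {"fn": "apply_moves", "kwargs": {
  "deltas": [
    {"ax": 0,"ay": 0,"az": 0,"tx": 0.34,"ty": -0.58,"tz": 0,"gripper": 0.8},
    {"ax": 0,"ay": 0,"az": 0,"tx": 0.22,"ty": -0.64,"tz": 0,"gripper": 0.8},
    {"ax": 0,"ay": 0,"az": 0,"tx": 0.08,"ty": -0.67,"tz": 0,"gripper": 0.8},
    {"ax": 0,"ay": 0,"az": 0,"tx": -0.06,"ty": -0.67,"tz": 0,"gripper": 0.8},
    {"ax": 0,"ay": 0,"az": 0,"tx": 0,"ty": 0,"tz": 0,"gripper": 0.8},
    {"ax": 0,"ay": 0,"az": 0,"tx": 0,"ty": 0,"tz": 0,"gripper": 0.8},
    {"ax": 0,"ay": 0,"az": 0,"tx": 0,"ty": 0,"tz": 0,"gripper": 0.8},
    {"ax": 0,"ay": 0,"az": 0,"tx": 0,"ty": 0,"tz": 0,"gripper": 4},
    {"ax": 0,"ay": 0,"az": 0,"tx": 0,"ty": 0,"tz": 0,"gripper": 4},
    {"ax": 0,"ay": 0,"az": 0,"tx": 0,"ty": 0,"tz": 0,"gripper": 4}
  ]
}}

```text
clock: 9.62
tcp_pos: [564.2, -121.2, 111.1]
ee_rot: [1.0, -0.024, -0.0, 0.0]
force: [-0.6, 0.5, -0.3]
finger_gap: 39.9
grip_force: 0.0
```

>>> {"fn": "apply_moves", "kwargs": {
  "deltas": [
    {"ax": 0,"ay": 0,"az": 0,"tx": 0,"ty": 0,"tz": -3.2,"gripper": 4},
    {"ax": 0,"ay": 0,"az": 0,"tx": 0,"ty": 0,"tz": -3.2,"gripper": 4},
    {"ax": 0,"ay": 0,"az": 0,"tx": 0,"ty": 0,"tz": 0,"gripper": 0},
    {"ax": 0,"ay": 0,"az": 0,"tx": 0.56,"ty": -3.9,"tz": 0,"gripper": 0},
    {"ax": 0,"ay": 0,"az": 0,"tx": 0.56,"ty": -3.9,"tz": 0,"gripper": 0},
    {"ax": 0,"ay": 0,"az": 0,"tx": 0.56,"ty": -3.9,"tz": 0,"gripper": 0},
    {"ax": 0,"ay": 0,"az": 0,"tx": 0.56,"ty": -3.9,"tz": 0,"gripper": 0},
    {"ax": 0,"ay": 0,"az": 0,"tx": 0,"ty": 0,"tz": 0,"gripper": 0},
    {"ax": 0,"ay": 0,"az": 0,"tx": 0,"ty": 0,"tz": 0,"gripper": 0},
    {"ax": 0,"ay": 0,"az": 0,"tx": 0,"ty": 0,"tz": 0,"gripper": 0}
  ]
}}

```text
clock: 10.45
tcp_pos: [594.1, 33.1, 174.8]
ee_rot: [1.0, -0.024, -0.0, 0.0]
force: [0.0, 0.5, 0.1]
finger_gap: -0.0
grip_force: 0.0
```

Run:
```python
from h import *
grab('wrist');grab('top'); save('wrist','w5'); s=r.sense();print(s['tcp_pos'],s['clock'])
```

```text
[594.24627714  31.95189369 175.02782301] 10.55
```

View pics/w5.png

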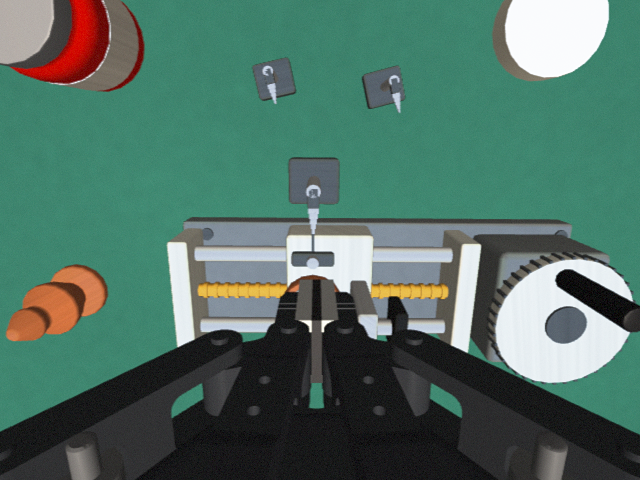

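Run:
```python
from h import *
g=np.load('wrist.npz')['img'].astype(int)
for v in range(220,252,2): print(v,g[v,304:324].mean(1).astype(int), g[v,304:324,0][:0])
t=np.load('top.npz')['img'].mean(2).astype(int)
for v in range(254,272): print(v,t[v,336:352])
```

```text
220 [ 64  59  60  59  60  98 170 207 208 209 212 209 179  78  60  61  65  61
  59  58] []
222 [103 102  99 102  96 143 195 215 214 212 212 215 185 106  96  93  97  99
 101  96] []
224 [137 139 138 138 143 139 162 197 210 210 214 196 145 137 137 141 141 139
 141 139] []
226 [107 105 106 104 104 107 141 190 207 212 213 189 116 103 109 108 107 111
 106 104] []
228 [111 106 112 108 108 106 141 194 211 212 214 183 111 105 108 110 109 109
 106 109] []
230 [108 111 110 109 110 113 105 140 192 213 186 117 108 110 108 111 108 110
 106 109] []
232 [114 111 108 108 110 107 110 143 196 216 190 119 111 113 111 112 111 109
 112 112] []
234 [128 125 123 123 125 126 117 108 106 112 118 120 117 122 123 122 119 116
 120 118] []
236 [239 236 233 232 235 235 233 182 102 113 182 234 234 233 233 236 236 237
 235 233] []
238 [240 240 238 237 235 237 234 186 101 112 188 237 237 236 237 238 241 240
 239 238] []
240 [242 242 242 240 240 238 236 192 104 113 195 239 238 238 240 239 242 242
 242 241] []
242 [241 242 241 238 239 239 237 192 100 112 193 239 239 238 238 241 242 243
 241 240] []
244 [243 241 240 238
[... 899 characters left out ...]

262 [124 124 124 125 123 123 125 126 125 126 126 126 126 126 126 126]
263 [123 123 122 122 124 123 123 123 124 123 124 124 122 125 123 123]
264 [121 122 121 122 123 123 122 124 121 123 124 124 124 123 123 124]
265 [122 121 120 121 122 120 121 122 122 122 122 121 123 121 123 122]
266 [119 119 119 120 119 120 119 120 120 120 121 121 121 120 121 122]
267 [118 119 118 118 119 118 119 120 119 120 120 119 119 119 120 120]
268 [118 117 118 118 117 119 118 119 118 119 118 119 119 118 120 119]
269 [117 117 116 117 117 118 118 118 118 118 117 116 118 117 118 119]
270 [116 117 118 117 117 117 118 117 118 116 119 118 117 117 117 117]
271 [118 115 114 116 115 117 117 117 117 118 114 117 117 117 118 116]
```

Run:
```python
from h import *
rel('wrist',(312.5,235),(313,233.5))
print(r.sense()['joint_pos'].round(2))
W=np.array([532,-125])
for cam,box in(('wrist',(340,430,270,345)),('top',(370,420,280,320))):
    Q=np.array([np.r_[P(cam,u,v),u,v,np.load(cam+'.npz')['img'][v,u].mean()] for v in range(box[2],box[3],3) for u in range(box[0],box[1],3)])
    al=(Q[:,:2]-W)@u0; ac=(Q[:,:2]-W)@np.array([-u0[1],u0[0]])
    for q,a,c in zip(Q,al,ac):
        if 82<q[2]<118 and 85<a<135 and abs(c)<20: print(cam,q[3:].astype(int),'al %.0f ac %.0f z %.0f'%(a,c,q[2]))
```

```text
[590.2  37.   60. ] [592.9  36.4  66. ] ridge-tip along 0.46752000000000477
[-0.08  0.2   1.66 -0.    1.28  1.54]
wrist [358 294  92] al 135 ac -17 z 86
wrist [361 294  90] al 133 ac -17 z 85
wrist [364 294  86] al 131 ac -17 z 85
wrist [367 294  90] al 129 ac -17 z 86
wrist [370 294 122] al 126 ac -16 z 82
wrist [361 297  90] al 133 ac -17 z 90
wrist [364 297  94] al 131 ac -17 z 90
wrist [367 297  93] al 129 ac -17 z 90
wrist [370 297  94] al 127 ac -17 z 90
wrist [391 297  21] al 113 ac -15 z 87
wrist [394 297  15] al 111 ac -16 z 88
wrist [397 297  33] al 109 ac -16 z 88
wrist [361 300  88] al 134 ac -17 z 94
wrist [364 300  88] al 132 ac -17 z 94
wrist [367 300  92] al 130 ac -17 z 94
wrist [370 300  93] al 128 ac -17 z 94
wrist [388 300  50] al 115 ac -13 z 86
wrist [391 300  19] al 114 ac -15 z 91
wrist [394 300  22] al 112 ac -15 z 91
wrist [397 300  17] al 110 ac -16 z 92
wrist [400 300  56] al 108 ac -16 z 91
wrist [361 303  89] al 134 ac -17 z 98
wrist [364 303  87] al 132 ac -17 z 98
wrist [367 303  94] al 130 ac -17 z 99
wrist [370 303  94] al 128 ac -17 z 99
wrist [373 
[... 4439 characters left out ...]
 z 102
wrist [385 330 207] al 119 ac -0 z 103
wrist [388 330 206] al 117 ac -0 z 102
wrist [391 330 180] al 115 ac -0 z 102
wrist [394 330  19] al 115 ac -4 z 108
wrist [397 330  34] al 114 ac -5 z 111
wrist [370 333 212] al 130 ac -5 z 114
wrist [373 333 207] al 128 ac -5 z 115
wrist [376 333 194] al 127 ac -5 z 114
wrist [379 333 219] al 123 ac 2 z 102
wrist [382 333 216] al 121 ac 2 z 102
wrist [385 333 219] al 119 ac 2 z 102
wrist [388 333 218] al 117 ac 2 z 102
wrist [391 333 150] al 115 ac 2 z 102
wrist [370 336 213] al 130 ac -3 z 114
wrist [373 336 214] al 128 ac -3 z 114
wrist [376 336 189] al 126 ac -3 z 114
wrist [388 336  19] al 115 ac 9 z 93
wrist [388 339  12] al 115 ac 11 z 93
```

>>> {"fn": "apply_moves", "kwargs": {
  "deltas": [
    {"ax": 0,"ay": 0,"az": -0.121,"tx": 0,"ty": 0,"tz": 0,"gripper": 0},
    {"ax": 0,"ay": 0,"az": -0.121,"tx": 0,"ty": 0,"tz": 0,"gripper": 0},
    {"ax": 0,"ay": 0,"az": -0.121,"tx": 0,"ty": 0,"tz": 0,"gripper": 0},
    {"ax": 0,"ay": 0,"az": -0.121,"tx": 0,"ty": 0,"tz": 0,"gripper": 0},
    {"ax": 0,"ay": 0,"az": -0.121,"tx": 0,"ty": 0,"tz": 0,"gripper": 0},
    {"ax": 0,"ay": 0,"az": -0.121,"tx": 0,"ty": 0,"tz": 0,"gripper": 0},
    {"ax": 0,"ay": 0,"az": -0.121,"tx": 0,"ty": 0,"tz": 0,"gripper": 0},
    {"ax": 0,"ay": 0,"az": -0.121,"tx": 0,"ty": 0,"tz": 0,"gripper": 0},
    {"ax": 0,"ay": 0,"az": -0.121,"tx": 0,"ty": 0,"tz": 0,"gripper": 0},
    {"ax": 0,"ay": 0,"az": -0.121,"tx": 0,"ty": 0,"tz": 0,"gripper": 0}
  ]
}}

```text
clock: 11.38
tcp_pos: [594.4, 31.3, 175.3]
ee_rot: [0.835, 0.55, -0.0, 0.0]
force: [-0.4, -0.7, 0.2]
finger_gap: -0.2
grip_force: 0.0
```

>>> {"fn": "apply_moves", "kwargs": {
  "deltas": [
    {"ax": 0,"ay": 0,"az": -0.12,"tx": 0,"ty": 0,"tz": 0,"gripper": 0},
    {"ax": 0,"ay": 0,"az": -0.12,"tx": 0,"ty": 0,"tz": 0,"gripper": 0},
    {"ax": 0,"ay": 0,"az": -0.12,"tx": 0,"ty": 0,"tz": 0,"gripper": 0},
    {"ax": 0,"ay": 0,"az": 0,"tx": 0,"ty": 0,"tz": 0,"gripper": 0},
    {"ax": 0,"ay": 0,"az": 0,"tx": -2.86,"ty": -1.81,"tz": 0,"gripper": 0},
    {"ax": 0,"ay": 0,"az": 0,"tx": -2.86,"ty": -1.81,"tz": 0,"gripper": 0},
    {"ax": 0,"ay": 0,"az": 0,"tx": -2.86,"ty": -1.81,"tz": 0,"gripper": 0},
    {"ax": 0,"ay": 0,"az": 0,"tx": 0,"ty": 0,"tz": 0,"gripper": 0},
    {"ax": 0,"ay": 0,"az": 0,"tx": 0,"ty": 0,"tz": 0,"gripper": 0},
    {"ax": 0,"ay": 0,"az": 0,"tx": 0,"ty": 0,"tz": 0,"gripper": 0}
  ]
}}

```text
clock: 12.22
tcp_pos: [536.3, -50.6, 175.6]
ee_rot: [0.726, 0.688, 0.0, 0.0]
force: [-0.2, 0.2, 0.2]
finger_gap: 0.0
grip_force: 0.0
```

>>> {"fn": "apply_moves", "kwargs": {
  "deltas": [
    {"ax": 0,"ay": 0,"az": 0,"tx": 0,"ty": 0,"tz": 2.1,"gripper": 0},
    {"ax": 0,"ay": 0,"az": 0,"tx": 0,"ty": 0,"tz": 2.1,"gripper": 0},
    {"ax": 0,"ay": 0,"az": 0,"tx": 0,"ty": 0,"tz": 2.1,"gripper": 0},
    {"ax": 0,"ay": 0,"az": 0,"tx": 0,"ty": 0,"tz": 2.1,"gripper": 0},
    {"ax": 0,"ay": 0,"az": 0,"tx": 0,"ty": 0,"tz": 0,"gripper": 0},
    {"ax": 0,"ay": 0,"az": 0,"tx": 0.5,"ty": 0,"tz": 0,"gripper": 0},
    {"ax": 0,"ay": 0,"az": 0,"tx": 0.5,"ty": 0,"tz": 0,"gripper": 0},
    {"ax": 0,"ay": 0,"az": 0,"tx": 0.3,"ty": 0,"tz": 0,"gripper": 0},
    {"ax": 0,"ay": 0,"az": 0,"tx": 0,"ty": 0,"tz": 0,"gripper": 0},
    {"ax": 0,"ay": 0,"az": 0,"tx": 0,"ty": 0,"tz": 0,"gripper": 0}
  ]
}}

```text
clock: 13.05
tcp_pos: [537.6, -36.6, 92.6]
ee_rot: [0.724, 0.69, 0.001, 0.001]
force: [0.4, -0.1, 0.5]
finger_gap: 0.1
grip_force: 0.0
```

>>> {"fn": "apply_moves", "kwargs": {
  "deltas": [
    {"ax": 0,"ay": 0,"az": 0,"tx": 0.05,"ty": 0,"tz": 0,"gripper": 0},
    {"ax": 0,"ay": 0,"az": 0,"tx": 0.05,"ty": 0,"tz": 0,"gripper": 0},
    {"ax": 0,"ay": 0,"az": 0,"tx": 0.05,"ty": 0,"tz": 0,"gripper": 0},
    {"ax": 0,"ay": 0,"az": 0,"tx": 0.05,"ty": 0,"tz": 0,"gripper": 0},
    {"ax": 0,"ay": 0,"az": 0,"tx": 0.05,"ty": 0,"tz": 0,"gripper": 0},
    {"ax": 0,"ay": 0,"az": 0,"tx": 0.05,"ty": 0,"tz": 0,"gripper": 0},
    {"ax": 0,"ay": 0,"az": 0,"tx": 0.05,"ty": 0,"tz": 0,"gripper": 0},
    {"ax": 0,"ay": 0,"az": 0,"tx": 0.05,"ty": 0,"tz": 0,"gripper": 0},
    {"ax": 0,"ay": 0,"az": 0,"tx": 0,"ty": 0,"tz": 0,"gripper": 0},
    {"ax": 0,"ay": 0,"az": 0,"tx": 0,"ty": 0,"tz": 0,"gripper": 0}
  ]
}}

```text
clock: 13.88
tcp_pos: [536.9, -32.8, 91.3]
ee_rot: [0.724, 0.69, -0.0, -0.0]
force: [-0.9, 0.3, -0.1]
finger_gap: -0.4
grip_force: 0.0
```

>>> {"fn": "apply_moves", "kwargs": {
  "deltas": [
    {"ax": 0,"ay": 0,"az": 0,"tx": 0.02,"ty": 0,"tz": 0,"gripper": 0},
    {"ax": 0,"ay": 0,"az": 0,"tx": 0.02,"ty": 0,"tz": 0,"gripper": 0},
    {"ax": 0,"ay": 0,"az": 0,"tx": 0.02,"ty": 0,"tz": 0,"gripper": 0},
    {"ax": 0,"ay": 0,"az": 0,"tx": 0.02,"ty": 0,"tz": 0,"gripper": 0},
    {"ax": 0,"ay": 0,"az": 0,"tx": 0.02,"ty": 0,"tz": 0,"gripper": 0},
    {"ax": 0,"ay": 0,"az": 0,"tx": 0.02,"ty": 0,"tz": 0,"gripper": 0},
    {"ax": 0,"ay": 0,"az": 0,"tx": 0.02,"ty": 0,"tz": 0,"gripper": 0},
    {"ax": 0,"ay": 0,"az": 0,"tx": 0,"ty": 0,"tz": 0,"gripper": 0},
    {"ax": 0,"ay": 0,"az": 0,"tx": 0,"ty": 0,"tz": 0,"gripper": 0},
    {"ax": 0,"ay": 0,"az": 0,"tx": 0,"ty": 0,"tz": 0,"gripper": 0}
  ]
}}

```text
clock: 14.72
tcp_pos: [536.9, -31.5, 91.3]
ee_rot: [0.724, 0.69, -0.0, -0.0]
force: [-0.2, -1.0, 0.9]
finger_gap: 0.2
grip_force: 0.0
```

>>> {"fn": "apply_moves", "kwargs": {
  "deltas": [
    {"ax": 0,"ay": 0,"az": 0,"tx": 0.02,"ty": 0,"tz": 0,"gripper": 0},
    {"ax": 0,"ay": 0,"az": 0,"tx": 0.02,"ty": 0,"tz": 0,"gripper": 0},
    {"ax": 0,"ay": 0,"az": 0,"tx": 0.02,"ty": 0,"tz": 0,"gripper": 0},
    {"ax": 0,"ay": 0,"az": 0,"tx": 0.02,"ty": 0,"tz": 0,"gripper": 0},
    {"ax": 0,"ay": 0,"az": 0,"tx": 0.02,"ty": 0,"tz": 0,"gripper": 0},
    {"ax": 0,"ay": 0,"az": 0,"tx": 0.02,"ty": 0,"tz": 0,"gripper": 0},
    {"ax": 0,"ay": 0,"az": 0,"tx": 0,"ty": 0,"tz": 0,"gripper": 0},
    {"ax": 0,"ay": 0,"az": 0,"tx": 0,"ty": 0,"tz": 0,"gripper": 0},
    {"ax": 0,"ay": 0,"az": 0,"tx": 0,"ty": 0,"tz": 0,"gripper": 0},
    {"ax": 0,"ay": 0,"az": 0,"tx": 0,"ty": 0,"tz": 0,"gripper": 0}
  ]
}}

```text
clock: 15.55
tcp_pos: [537.0, -30.3, 91.3]
ee_rot: [0.724, 0.69, -0.0, -0.0]
force: [-0.2, -0.0, 0.6]
finger_gap: 0.2
grip_force: 0.2
```

Run:
```python
from h import *
print(r.sense()['force'],r.sense()['tcp_pos'])
```

```text
[-0.19233345 -0.02887999  0.56538868] [536.99908162 -30.29206951  91.29974622]
```

>>> {"fn": "apply_moves", "kwargs": {
  "deltas": [
    {"ax": 0,"ay": 0,"az": 0,"tx": 0.02,"ty": 0,"tz": 0,"gripper": 0},
    {"ax": 0,"ay": 0,"az": 0,"tx": 0.02,"ty": 0,"tz": 0,"gripper": 0},
    {"ax": 0,"ay": 0,"az": 0,"tx": 0.02,"ty": 0,"tz": 0,"gripper": 0},
    {"ax": 0,"ay": 0,"az": 0,"tx": 0.02,"ty": 0,"tz": 0,"gripper": 0},
    {"ax": 0,"ay": 0,"az": 0,"tx": 0.02,"ty": 0,"tz": 0,"gripper": 0},
    {"ax": 0,"ay": 0,"az": 0,"tx": 0.02,"ty": 0,"tz": 0,"gripper": 0},
    {"ax": 0,"ay": 0,"az": 0,"tx": 0,"ty": 0,"tz": 0,"gripper": 0},
    {"ax": 0,"ay": 0,"az": 0,"tx": 0,"ty": 0,"tz": 0,"gripper": 0},
    {"ax": 0,"ay": 0,"az": 0,"tx": 0,"ty": 0,"tz": 0,"gripper": 0},
    {"ax": 0,"ay": 0,"az": 0,"tx": 0,"ty": 0,"tz": 0,"gripper": 0}
  ]
}}

```text
clock: 16.38
tcp_pos: [537.1, -29.5, 91.4]
ee_rot: [0.724, 0.69, -0.0, 0.0]
force: [-1.0, -4.6, 0.0]
finger_gap: -0.3
grip_force: 2.6
```

>>> {"fn": "apply_moves", "kwargs": {
  "deltas": [
    {"ax": 0,"ay": 0,"az": 0,"tx": 0.02,"ty": 0,"tz": 0,"gripper": 0},
    {"ax": 0,"ay": 0,"az": 0,"tx": 0.02,"ty": 0,"tz": 0,"gripper": 0},
    {"ax": 0,"ay": 0,"az": 0,"tx": 0.02,"ty": 0,"tz": 0,"gripper": 0},
    {"ax": 0,"ay": 0,"az": 0,"tx": 0.01,"ty": 0,"tz": 0,"gripper": 0},
    {"ax": 0,"ay": 0,"az": 0,"tx": 0,"ty": 0,"tz": 0,"gripper": 0},
    {"ax": 0,"ay": 0,"az": 0,"tx": 0,"ty": 0,"tz": 0,"gripper": 0},
    {"ax": 0,"ay": 0,"az": 0,"tx": 0,"ty": 0,"tz": 0,"gripper": 0},
    {"ax": 0,"ay": 0,"az": 0,"tx": 0,"ty": 0,"tz": 0,"gripper": 0},
    {"ax": 0,"ay": 0,"az": 0,"tx": 0,"ty": 0,"tz": 0,"gripper": 0},
    {"ax": 0,"ay": 0,"az": 0,"tx": 0,"ty": 0,"tz": 0,"gripper": 0}
  ]
}}

```text
clock: 17.22
tcp_pos: [537.1, -29.2, 91.4]
ee_rot: [0.724, 0.69, -0.0, 0.0]
force: [-0.5, -5.8, 0.8]
finger_gap: -0.1
grip_force: 3.5
```

>>> {"fn": "apply_moves", "kwargs": {
  "deltas": [
    {"ax": 0,"ay": 0,"az": 0,"tx": 0.02,"ty": 0,"tz": 0,"gripper": 0},
    {"ax": 0,"ay": 0,"az": 0,"tx": 0.02,"ty": 0,"tz": 0,"gripper": 0},
    {"ax": 0,"ay": 0,"az": 0,"tx": 0.02,"ty": 0,"tz": 0,"gripper": 0},
    {"ax": 0,"ay": 0,"az": 0,"tx": 0.02,"ty": 0,"tz": 0,"gripper": 0},
    {"ax": 0,"ay": 0,"az": 0,"tx": 0,"ty": 0,"tz": 0,"gripper": 0},
    {"ax": 0,"ay": 0,"az": 0,"tx": 0,"ty": 0,"tz": 0,"gripper": 0},
    {"ax": 0,"ay": 0,"az": 0,"tx": 0,"ty": 0,"tz": 0,"gripper": 0},
    {"ax": 0,"ay": 0,"az": 0,"tx": 0,"ty": 0,"tz": 0,"gripper": 0},
    {"ax": 0,"ay": 0,"az": 0,"tx": 0,"ty": 0,"tz": 0,"gripper": 0},
    {"ax": 0,"ay": 0,"az": 0,"tx": 0,"ty": 0,"tz": 0,"gripper": 0}
  ]
}}

```text
clock: 18.05
tcp_pos: [537.1, -28.9, 91.4]
ee_rot: [0.724, 0.69, -0.001, 0.001]
force: [-0.9, -8.5, 0.8]
finger_gap: -0.3
grip_force: 4.4
```

>>> {"fn": "apply_moves", "kwargs": {
  "deltas": [
    {"ax": 0,"ay": 0,"az": 0,"tx": 0.02,"ty": 0,"tz": 0,"gripper": 0},
    {"ax": 0,"ay": 0,"az": 0,"tx": 0.02,"ty": 0,"tz": 0,"gripper": 0},
    {"ax": 0,"ay": 0,"az": 0,"tx": 0.02,"ty": 0,"tz": 0,"gripper": 0},
    {"ax": 0,"ay": 0,"az": 0,"tx": 0.02,"ty": 0,"tz": 0,"gripper": 0},
    {"ax": 0,"ay": 0,"az": 0,"tx": 0.02,"ty": 0,"tz": 0,"gripper": 0},
    {"ax": 0,"ay": 0,"az": 0,"tx": 0.02,"ty": 0,"tz": 0,"gripper": 0},
    {"ax": 0,"ay": 0,"az": 0,"tx": 0.02,"ty": 0,"tz": 0,"gripper": 0},
    {"ax": 0,"ay": 0,"az": 0,"tx": 0,"ty": 0,"tz": 0,"gripper": 0},
    {"ax": 0,"ay": 0,"az": 0,"tx": 0,"ty": 0,"tz": 0,"gripper": 0},
    {"ax": 0,"ay": 0,"az": 0,"tx": 0,"ty": 0,"tz": 0,"gripper": 0}
  ]
}}

```text
clock: 18.88
tcp_pos: [537.2, -28.4, 91.5]
ee_rot: [0.724, 0.69, -0.001, 0.001]
force: [-1.6, -10.9, 0.5]
finger_gap: -0.0
grip_force: 6.1
```

>>> {"fn": "apply_moves", "kwargs": {
  "deltas": [
    {"ax": 0,"ay": 0,"az": 0,"tx": 0.02,"ty": 0,"tz": 0,"gripper": 0},
    {"ax": 0,"ay": 0,"az": 0,"tx": 0.02,"ty": 0,"tz": 0,"gripper": 0},
    {"ax": 0,"ay": 0,"az": 0,"tx": 0.02,"ty": 0,"tz": 0,"gripper": 0},
    {"ax": 0,"ay": 0,"az": 0,"tx": 0.02,"ty": 0,"tz": 0,"gripper": 0},
    {"ax": 0,"ay": 0,"az": 0,"tx": 0,"ty": 0,"tz": 0,"gripper": 0},
    {"ax": 0,"ay": 0,"az": 0,"tx": 0,"ty": 0,"tz": 0,"gripper": 0},
    {"ax": 0,"ay": 0,"az": 0,"tx": 0,"ty": 0,"tz": 0,"gripper": 0},
    {"ax": 0,"ay": 0,"az": 0,"tx": 0,"ty": 0,"tz": 0,"gripper": 0},
    {"ax": 0,"ay": 0,"az": 0,"tx": 0,"ty": 0,"tz": 0,"gripper": 0},
    {"ax": 0,"ay": 0,"az": 0,"tx": 0,"ty": 0,"tz": 0,"gripper": 0}
  ]
}}

```text
clock: 19.72
tcp_pos: [537.2, -28.1, 91.5]
ee_rot: [0.724, 0.69, -0.002, 0.002]
force: [-2.0, -14.0, 1.6]
finger_gap: 0.1
grip_force: 7.0
```

>>> {"fn": "apply_moves", "kwargs": {
  "deltas": [
    {"ax": 0,"ay": 0,"az": 0,"tx": 0,"ty": 0,"tz": 0,"gripper": 0},
    {"ax": 0,"ay": 0,"az": 0,"tx": 0,"ty": 0,"tz": 0,"gripper": 0},
    {"ax": 0,"ay": 0,"az": 0,"tx": 0,"ty": 0,"tz": 0,"gripper": 0},
    {"ax": 0,"ay": 0,"az": 0,"tx": 0,"ty": 0,"tz": 0,"gripper": 0},
    {"ax": 0,"ay": 0,"az": 0,"tx": 0,"ty": 0,"tz": 0,"gripper": 0},
    {"ax": 0,"ay": 0,"az": 0,"tx": 0,"ty": 0,"tz": 0,"gripper": 0},
    {"ax": 0,"ay": 0,"az": 0,"tx": 0,"ty": 0,"tz": 0,"gripper": 0},
    {"ax": 0,"ay": 0,"az": 0,"tx": 0,"ty": 0,"tz": 0,"gripper": 0},
    {"ax": 0,"ay": 0,"az": 0,"tx": 0,"ty": 0,"tz": 0,"gripper": 0},
    {"ax": 0,"ay": 0,"az": 0,"tx": 0,"ty": 0,"tz": 0,"gripper": 0}
  ]
}}

```text
clock: 20.55
tcp_pos: [537.2, -28.1, 91.5]
ee_rot: [0.724, 0.69, -0.002, 0.002]
force: [-2.5, -14.2, 0.2]
finger_gap: 0.2
grip_force: 7.0
```

>>> {"fn": "apply_moves", "kwargs": {
  "deltas": [
    {"ax": 0,"ay": 0,"az": 0,"tx": -0.1,"ty": 0,"tz": 0,"gripper": 0},
    {"ax": 0,"ay": 0,"az": 0,"tx": -0.2,"ty": 0,"tz": 0,"gripper": 0},
    {"ax": 0,"ay": 0,"az": 0,"tx": -0.5,"ty": 0,"tz": 0,"gripper": 0},
    {"ax": 0,"ay": 0,"az": 0,"tx": -0.6,"ty": 0,"tz": 0,"gripper": 0},
    {"ax": 0,"ay": 0,"az": 0,"tx": -0.6,"ty": 0,"tz": 0,"gripper": 0},
    {"ax": 0,"ay": 0,"az": 0,"tx": 0,"ty": 0,"tz": -2,"gripper": 0},
    {"ax": 0,"ay": 0,"az": 0,"tx": 0,"ty": 0,"tz": -3,"gripper": 0},
    {"ax": 0,"ay": 0,"az": 0,"tx": 0,"ty": 0,"tz": -3,"gripper": 0},
    {"ax": 0,"ay": 0,"az": 0,"tx": 0,"ty": 0,"tz": -3,"gripper": 0},
    {"ax": 0,"ay": 0,"az": 0,"tx": 0,"ty": 0,"tz": 0,"gripper": 0}
  ]
}}

```text
clock: 21.38
tcp_pos: [540.1, -46.1, 208.6]
ee_rot: [0.724, 0.69, 0.003, 0.004]
force: [1.3, -1.0, 1.2]
finger_gap: -0.2
grip_force: 0.0
```

Run:
```python
from h import *
grab('wrist');grab('top')
a=np.load('wrist.npz')['img'][:,:,::-1]
t=cv2.resize(np.load('top.npz')['img'][245:280,325:385,::-1],None,fx=5,fy=5,interpolation=cv2.INTER_CUBIC)
o=a.copy(); o[-175:,:300]=t
cv2.imwrite('pics/end.png',o); s=r.sense();print(s['tcp_pos'],s['force'],s['clock'])
```

```text
[537.35649711 -45.50285045 202.95497681] [ 0.2810727  -0.70592628 -0.96751147] 21.4833
```

View pics/end.png

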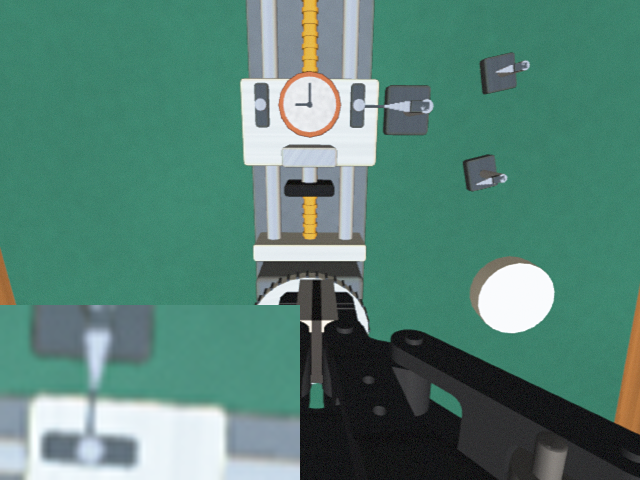

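The wrist view shows the ridge (366–384, 106) in line with the tip (385, 106). The top inset puts it about 0.7 mm past the tip, within the 2 mm allowed. The pad is free and nothing touches the slide.

```bash
python3 -c "
from bench import r
print(r.job_done())"
```

```text
the job is handed in; nothing more can be done
None
```

The job is handed in, with no verdict shown: I ran the slide about 10 mm past the pointer, wound it back to about 0.5 mm from the tip, let go of the wheel, and pressed the pad at about 14 N for over 0.8 s; the ridge was still within about 0.7 mm of the tip after I let go.

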